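Show the chisel's edge to the bevel gauge

ROBOT

A 7-joint arm with a two-finger parallel gripper is mounted at the origin on the work surface. World frame = base frame: x ahead of the robot, y to its left, z up, the work surface at z = 0. Lengths are in m, angles in degrees, forces in N, time in s.
With the tool pointing down it reaches from about 0.4 to 0.9 m from the base axis. Payload 5.6 kg.
Tool frame: the origin (TCP) lies at the very end of the fingers, on their centre line; the grasp point (between the pads) lies 19 mm behind it; z points along the fingers, y is the line along which they close (so a half turn about z gives the same grasp; the last joint's range is limited). The gripper opens to 92 mm and grips with 3 to 60 N. Pads are 20 mm wide; open, the fingers measure 128 mm over their backs; the gripper's body (75 mm by 189 mm) begins 69 mm behind the grasp point.
Start: joints at [71.047, 26.786, -0.665, 91.828, 0.344, 61.387, -3.226], TCP at [0.184, -0.623, 0.18] pointing down, gripper open.
Joint ranges: [-144.91, 144.91], [-17.63, 115.5], [-89.93, 88.59], [15.96, 139.68], [-74.01, 254.01], [8.47, 105.57], [-167.45, 167.45]. Speed limits (degrees/s): [147.25, 147.25, 180, 180, 180, 180, 180].

INTERFACE

Orientations are given as [roll, pitch, yaw] about the fixed x, y, z axes, in that order (R = Rz(yaw) Ry(pitch) Rx(roll)).
In Python, from rig import arm gives the robot as it stands.
- The arm moves only by the tool jog_arm, never from a script. Its argument "rows" is a list of rows, each a list of 7 numbers: the opening in per cent of the stroke, from 0 (shut) to 100 (fully open), then the shift along the tool's x, y, z in mm, then the turn, a rotation vector about the tool's x, y, z in degrees. In form: [[claw, x, y, z, ax, ay, az], ...]. A call has 1 to 12 rows; each row is the pose to reach, as a shift and turn from the pose commanded when the call began, along the tool's axes at that moment; what a row does not reach only later rows make up. A row lasts 1/10 s, in which the tool goes at most 50 mm and 8.59 degrees, less where a joint would pass 70% of its speed; a pose out of reach is approached as far as the arm can. A call with a gripper value outside its range is refused whole. The fingers move at their own pace and stop on an object; "squeeze" is the grip in N (left out, the last holds). Time passes only in rows, so rows that repeat a pose let the fingers close. It gives the time, the measured TCP pose, the force, the opening and the grip force at its end, in the units of the state.
- arm.state(): the state, without advancing time (a new reading comes with each control period).
- arm.read_camera(name): name is "scene" or "top" or "wrist"; returns the picture (480x640x3 uint8, blue, green, red); there is no depth.
- arm.camera_params(name): a dict with "fov_y" (degrees; the focal length in pixels is half the picture's height over the tangent of half this angle, whatever the lens; pixels are square), "cx", "cy" (the principal point, pixels), "dist_coeffs" ([k1, k2, p1, p2, k3] as OpenCV has them; the pictures are not rectified), "pose" (4x4, takes a point from camera to world coordinates); the wrist camera has in their place "hand_eye" (4x4, takes a point from camera to tool coordinates, whose origin is the TCP and whose axes are the flange's). Camera axes: x right, y up, looking along -z (the intrinsics and any distortion apply to the point x, -y, -z); pixel columns grow to the right and rows downward; lengths in m; the calibration is good to about 2 mm. A picture is of the moment at which its call begins: read the wrist's pose just before it. camera_params takes no time and is no camera call.
- arm.finish_job(): hands the job in; it is judged then, once.
The state is a dict: "time_s": time; "q": joint angles; "joint_velocities": joint speeds; "tau": joint torques, N m; "ee_pos": TCP position; "tcp_rot": TCP orientation; "ft_force": force on the tool from outside, world axes, zero at the start; "wrist_torque": the same for the moment, N m; "finger_gap": finger opening in m; "gripper_force": force on a finger pad.
Only numpy, scipy, OpenCV 4.12 (cv2) and the standard library are available. Lean on these libraries where they do the work, as an engineer would, in place of code of your own. Each camera call takes 0.05 s, during which the arm holds its last target. There are 200 camera calls.

TASK

Take the blue flat chisel out of the tool crate and lay it gently, roughly centred, in the two notched rests of the sliding carriage on the green gauge stand, its cutting edge on the side of the gauge. Then pull the carriage by its black crossbar, against its return spring, until its white pointer is in line with the red line on the gauge plate, and keep holding it there: the job finishes while the gripper holds the crossbar at the line. Leave the other two chisels, the mallet and the stone rosette where they are.

Things in the scene. Friction and masses are not known exactly. Their poses are not given: they have to be found in the camera images.
- stand: The stand sits on the table; its frame: x along the slide (the carriage is pulled towards -x), y towards the bevel gauge, z up. Green base plate 300 x 140 x 12 mm, fixed; origin at the centre of its underside. Turned up to 0.25 rad on the table. It and the crate may be either side of the middle.
- carriage: Aluminium carriage sliding on the stand, axes parallel to the stand's. At rest its origin is 60 mm along +x and 18 mm above the stand's origin; it slides up to 125 mm to the stand's -x. A spring pulls it home: 2.7 N at rest, rising 0.09 N per mm (about 11 N at 95 mm); let go, it runs back. Plate 10 mm thick, top at z = 28 mm above the table.
- cradle (a point): On the carriage, axes as the stand's: centre of the two notched rests, at the level of their floors (42 mm above the table). The rests stand 45 mm to either side along y, each 14 mm wide along y; notches 26 mm wide along x, straight walls 16 mm high, then flared outwards to about 48 mm at 26 mm above the notch floor. Between the rests 76 mm are free for the fingers; the plate there is 13 to 14 mm below the notch floors.
- handle (a point): Centre of the carriage's black crossbar handle: round bar 14 mm thick lying along the stand's y, 96 mm long with 74 mm free between its posts, 70 mm above the table and 42 mm above the plate under it; 85 mm to -x of the cradle. It can be gripped from above with a finger before (-x) and behind (+x) it.
- pointer (a point): Tip of the white pointer on the carriage, 4 mm wide along x, beside the gauge; axes as the stand's. 45 mm to -x of the cradle, 68 mm to its +y, 32 mm above the table.
- gauge: Bevel gauge clamped on the stand's +y edge, fixed, at a place along x that differs each time, axes parallel to the stand's. Steel plate 90 x 70 mm, top 30 mm above the table, reaching from 71 to 141 mm along the stand's +y, and a notched brass plate along its outer edge, 60 mm high from the table.
- mark (a point): Inner end of the red line, 4 mm wide, on the gauge plate; axes as the stand's, the line runs along y. The carriage is at the mark when the pointer has the same x as the line in the stand's frame; 55 to 95 mm of pull from rest.
- crate: Open wooden crate, fixed, outside 270 (x) x 240 (y) x 40 mm high, walls and floor 6 mm thick; origin at the centre of its underside. Turned up to 0.25 rad. Three chisels lie on its floor side by side along the crate's y (each turned up to 0.12 rad more), about 70 mm apart, edges towards +y, in any order.
- blue_mid (a point): Middle of the blue flat chisel, half-way up: square shank 18 x 18 mm, 130 mm of it blue (from 77 mm behind this point to 53 mm before it), whole length 183 mm, flat blade 24 mm wide, 0.22 to 0.45 kg. Its y axis points along the chisel to the cutting edge.
- blue_tip (a point): Cutting edge of the blue chisel, 95 mm along its y from the middle.
- yellow_mid (a point): Middle of the yellow pointed chisel, same shank; to be left in the crate.
- dark_mid (a point): Middle of the dark steel toothed chisel, same shank; to be left in the crate.
- mallet_mid (a point): Middle of the round grey mallet head, 92 mm across, standing upside down with its wooden handle up, 205 mm high; beyond the work.
- rosette_mid (a point): Middle of the loose carved stone rosette, disc 60 mm across, 32 mm high; between the robot's base and the work.
- blue: The whole blue chisel; same axes as point blue_mid, origin on its underside, 9 mm below that point.
There are look-alikes about, which are no part of the job. There is more than one size of the blue; the job needs the middle-sized.

How it is judged (in metres and radians):
On the way:
1. the blue chisel lies in both rests of the carriage, edge towards the gauge, let go (x of blue_mid in the frame of cradle between -0.007 and 0.007 m and y of blue_mid in the frame of cradle between -0.025 and 0.025 m and z of blue_mid in the frame of cradle between 0.004 and 0.014 m and angle between the y axis of blue_mid and the y axis of cradle, either way round below 0.1 rad and y of blue_tip in the frame of cradle above 0.05 m and contact force between the fingers and blue below 0.1 N and linear speed of blue below 0.03 m/s), for 0.2 s.
At the end, for the whole second after the job is handed in: The fingers hold the carriage (over 2 N) at rest with its pointer within 5 mm of the red line, and the blue chisel lies in both rests: centre within 25 mm of the middle along the chisel and 7 mm across, within 0.1 rad of square, edge towards the gauge, not held by the fingers (x of blue_mid in the frame of cradle between -0.007 and 0.007 m and y of blue_mid in the frame of cradle between -0.025 and 0.025 m and z of blue_mid in the frame of cradle between 0.004 and 0.014 m and angle between the y axis of blue_mid and the y axis of cradle, either way round below 0.1 rad and y of blue_tip in the frame of cradle above 0.05 m and x of pointer in the frame of mark between -0.005 and 0.005 m and contact force between the fingers and carriage above 2 N and linear speed of carriage below 0.01 m/s and contact force between the fingers and blue below 0.1 N); the arm keeps its last pose, push and grip.
It fails at once if another chisel is moved more than 40 mm (distance of any of yellow_mid, dark_mid from where it was at the start of the episode above 0.04 m).
It fails at once if the mallet or the rosette is moved more than 30 mm (distance of any of mallet_mid, rosette_mid from where it was at the start of the episode above 0.03 m).
It fails at once if the blue chisel is dropped (falls free faster than 0.8 m/s) (linear speed of blue above 0.8 m/s and contact force between the fingers and blue below 0.1 N).
It also fails if it takes over 53 s, if anything falls off the work surface, if the arm or the gripper's body presses on something with over 40 N, if the wrist force passes 120 N, or if a joint passes its speed limit or range.

## Working session

There is one attempt and no reset: what is moved stays moved. The work goes in short steps, Python scripts to look and compute and a tool call to move; the robot and the scene stay as the last step left them, time stands still between calls to the robot, and variables do not carry over. Pictures are saved under pics/ and viewed, at most 10 in all, crops included, and the job is handed in when it is done.

Besides the shell and the picture viewer there is one more tool, called by a JSON object that holds its "method" and its "body". jog_arm: Moves the arm, as the interface text tells. Its arguments: {"type":"object","properties":{"rows":{"type":"array","items":{"type":"array","items":{"type":"number"}}},"squeeze":{"type":"number"}},"required":["rows"]}

```bash
mkdir -p pics; ls; cat > h.py <<'E'
import numpy as np, cv2
from rig import arm
from scipy.spatial.transform import Rotation as R
def K(p):
    f=240/np.tan(np.radians(p['fov_y'])/2)
    return np.array([[f,0,p['cx']],[0,f,p['cy']],[0,0,1.]])
def tool(s=None):
    s=s or arm.state(); T=np.eye(4); T[:3,:3]=R.from_euler('xyz',s['tcp_rot'],degrees=True).as_matrix(); T[:3,3]=s['ee_pos']; return T
def pose(name,s=None):
    p=arm.camera_params(name)
    return np.array(p['pose']) if 'pose' in p else tool(s)@np.array(p['hand_eye'])
def ray(name,uv,T):
    p=arm.camera_params(name)
    n=cv2.undistortPoints(np.array(uv,float).reshape(-1,1,2),K(p),np.array(p['dist_coeffs'],float)).reshape(-1,2)
    d=np.c_[n[:,0],-n[:,1],-np.ones(len(n))]@T[:3,:3].T
    return T[:3,3],d
def onz(name,uv,z,T):
    o,d=ray(name,uv,T); return o+d*((z-o[2])/d[:,2])[:,None]
def meet(o1,d1,o2,d2):
    A=np.c_[d1,-d2]; t=np.linalg.lstsq(A,o2-o1,rcond=None)[0]
    a=o1+d1*t[0]; b=o2+d2*t[1]; return (a+b)/2, np.linalg.norm(a-b)
def proj(name,P,T):
    p=arm.camera_params(name); c=(np.array(P).reshape(-1,3)-T[:3,3])@T[:3,:3]
    c=c*[1,-1,-1]; return cv2.projectPoints(c,np.zeros(3),np.zeros(3),K(p),np.array(p['dist_coeffs'],float))[0].reshape(-1,2)
E
python3 - <<'E'
from h import *
s=arm.state(); print(s)
for n in ['top','scene','wrist']:
    im=arm.read_camera(n); cv2.imwrite(f'pics/{n}0.png',im); p=arm.camera_params(n); print(n,p['fov_y'],p['dist_coeffs'],np.round(pose(n,s),3).tolist())
E
```

```text
pics
{'time_s': 0.0, 'q': array([71.04649065, 26.83616331, -0.66543652, 91.8789478 ,  0.34388675,
       61.38882252, -3.22619031]), 'joint_velocities': array([ 0.07717379, -0.01172785, -0.00365203,  0.0087774 ,  0.01364173,
       -0.09509044, -0.00583341]), 'tau': array([ 5.73068360e-05, -5.20568383e+01, -1.26700918e-02, -2.43749267e+01,
       -5.67174854e-02,  1.72508840e-02,  1.42411332e-04]), 'ee_pos': array([ 0.18425095, -0.62266844,  0.17875284]), 'tcp_rot': array([-1.79898283e+02,  6.93624355e-03,  1.64863124e+01]), 'ft_force': array([-1.00766099,  0.39504953, -0.87759043]), 'wrist_torque': array([-0.04336793, -0.01787162,  0.03228642]), 'gripper_force': 0.0, 'finger_gap': 0.09172840854179086}
top 45.43090103749992 [-0.12396015  0.          0.          0.          0.        ] [[0.0, 0.991, -0.132, 0.408], [-1.0, 0.002, 0.013, -0.035], [0.013, 0.132, 0.991, 1.294], [0.0, 0.0, 0.0, 1.0]]
scene 48.29787627991467 [0.05378527 0.         0.         0.         0.        ] [[-0.848, -0.294, 0.442, 1.128], [0.53, -0.454, 0.716, 0.886], [-0.01, 0.841, 0.541, 0.791], [0.0, 0.0, 0.0, 1.0]]
wrist 70.59837497203733 [-0.01944801  0.          0.          0.          0.        ] [[0.283, 0.925, 0.254, 0.255], [-0.959, 0.274, 0.072, -0.603], [-0.003, -0.264, 0.965, 0.384], [0.0, 0.0, 0.0, 1.0]]
```

View pics/top0.png

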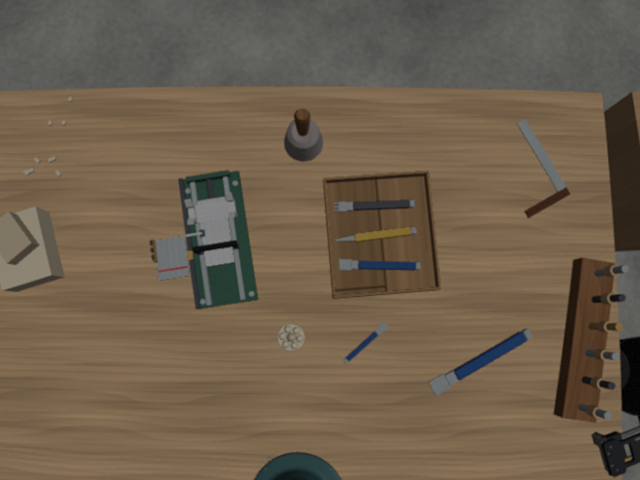

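View pics/scene0.png

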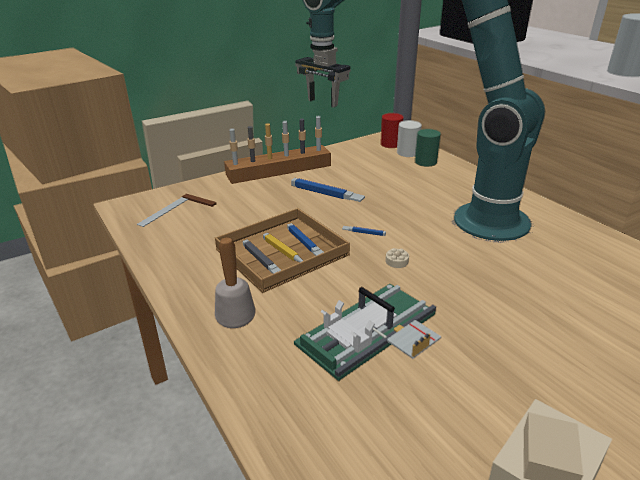

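Picture 1 (top) shows three possible "blue chisels":
- **In the crate, (380,266):** the middle-sized one, with its blade to the left, which is +y.
- **Small loose one, (366,343):** a look-alike.
- **Large loose one, (482,360):** a look-alike.

I choose the one in the crate. The stand is at (218,240) with its gauge to the left, the black crossbar at (215,246) and the red line at (172,269). Picture 2 (scene) shows the same chisel at (303,238), the crossbar at (376,307) and the red line at (418,328).

```bash
cat >> h.py <<'E'
def comps(m,amin=15):
    n,l,st,c=cv2.connectedComponentsWithStats(m.astype(np.uint8)); out=[]
    for i in range(1,n):
        if st[i,4]>=amin:
            ys,xs=np.where(l==i); r=cv2.minAreaRect(np.c_[xs,ys].astype(np.float32)); out.append((c[i],st[i,4],r,np.c_[xs,ys]))
    return sorted(out,key=lambda o:-o[1])
def mask(im,kind):
    h,s,v=[c.astype(int) for c in cv2.split(cv2.cvtColor(im,cv2.COLOR_BGR2HSV))]
    if kind=='blue': return (h>95)&(h<130)&(s>130)&(v>40)
    if kind=='red': return ((h<8)|(h>172))&(s>130)&(v>80)
    if kind=='black': return (v<45)
    if kind=='green': return (h>60)&(h<95)&(s>90)&(v>20)
    if kind=='yellow': return (h>18)&(h<32)&(s>150)&(v>120)
E
python3 - <<'E'
from h import *
P={n:cv2.imread(f'pics/{n}0.png') for n in ['top','scene']}
roi={'top':dict(blue=(325,250,430,285),red=(150,255,195,280),black=(188,235,245,255),green=(175,165,262,312),yellow=(330,220,420,245)),
'scene':dict(blue=(280,215,330,260),red=(400,315,445,345),black=(350,280,400,325),yellow=(255,225,305,265))}
for n in P:
    for k,(x0,y0,x1,y1) in roi[n].items():
        m=np.zeros((480,640),bool); m[y0:y1,x0:x1]=mask(P[n],k)[y0:y1,x0:x1]
        for c,a,r,pt in comps(m)[:2]: print(n,k,np.round(c,1),a,np.round(cv2.boxPoints(r),1).tolist())
        roi[n][k]=comps(m)[0]
T={n:pose(n) for n in P}
for k in ['blue','red','black','yellow']:
    o1,d1=ray('top',roi['top'][k][0],T['top']); o2,d2=ray('scene',roi['scene'][k][0],T['scene'])
    print(k,*meet(o1,d1[0],o2,d2[0]))
for k,z in [('blue',.024),('red',.03),('black',.075),('green',.012),('yellow',.024)]:
    print(k,np.round(onz('top',cv2.boxPoints(roi['top'][k][2]),z,T['top'])[:,:2],4).tolist())
x=np.hstack([cv2.resize(P['top'][160:320,140:270],None,fx=3,fy=3),cv2.resize(P['top'][160:320,315:445],None,fx=3,fy=3)]); cv2.imwrite('pics/c1.png',x)
E
```

```text
top blue [386.1 265.1] 368 [[358.8999938964844, 268.0], [359.0, 261.29998779296875], [414.1000061035156, 262.29998779296875], [414.0, 269.0]]Traceback (most recent call last):
  File "<stdin>", line 9, in <module>
IndexError: list index out of range
```

```bash
sed -i "s/(s>130)&(v>80)/(s>110)\&(v>50)/; s/amin=15/amin=6/" h.py
python3 - <<'E'
from h import *
P={n:cv2.imread(f'pics/{n}0.png') for n in ['top','scene']}
roi={'top':dict(blue=(325,250,430,285),red=(158,262,190,276),black=(188,235,245,255),green=(175,165,262,312),yellow=(330,220,420,245)),
'scene':dict(blue=(280,215,330,260),red=(405,318,435,340),black=(350,280,400,325),yellow=(255,225,305,265))}
print(P['top'][264:274,165:180:5].tolist())
for n in P:
    for k,(x0,y0,x1,y1) in roi[n].items():
        m=np.zeros((480,640),bool); m[y0:y1,x0:x1]=mask(P[n],k)[y0:y1,x0:x1]
        cs=comps(m)
        for c,a,r,pt in cs[:2]: print(n,k,np.round(c,1),a,np.round(cv2.boxPoints(r),1).tolist())
        roi[n][k]=cs[0] if cs else None
T={n:pose(n) for n in P}
for k in ['blue','red','black','yellow']:
    if roi['top'][k] is None or roi['scene'][k] is None: continue
    o1,d1=ray('top',roi['top'][k][0],T['top']); o2,d2=ray('scene',roi['scene'][k][0],T['scene'])
    print(k,*meet(o1,d1[0],o2,d2[0]))
for k,z in [('blue',.024),('red',.03),('black',.075),('green',.012),('yellow',.024)]:
    if roi['top'][k]: print(k,np.round(onz('top',cv2.boxPoints(roi['top'][k][2]),z,T['top'])[:,:2],4).tolist())
x=np.hstack([cv2.resize(P['top'][160:320,140:270],None,fx=3,fy=3),cv2.resize(P['top'][160:320,315:445],None,fx=3,fy=3)]); cv2.imwrite('pics/c1.png',x)
E
```

```text
[[[113, 112, 107], [114, 112, 107], [112, 111, 106]], [[113, 111, 106], [113, 112, 107], [113, 112, 106]], [[114, 112, 107], [113, 112, 106], [112, 111, 105]], [[114, 113, 106], [110, 108, 107], [100, 99, 114]], [[107, 106, 109], [89, 88, 116], [57, 57, 129]], [[78, 77, 120], [55, 56, 129], [68, 69, 123]], [[53, 54, 128], [78, 78, 120], [108, 106, 107]], [[84, 83, 118], [109, 107, 106], [113, 112, 104]], [[110, 110, 107], [113, 111, 103], [111, 111, 105]], [[113, 111, 105], [112, 111, 106], [111, 110, 105]]]
top blue [386.1 265.1] 368 [[358.8999938964844, 268.0], [359.0, 261.29998779296875], [414.1000061035156, 262.29998779296875], [414.0, 269.0]]
top red [172.1 268.8] 38 [[158.89999389648438, 270.3999938964844], [185.8000030517578, 265.8999938964844], [186.0, 267.20001220703125], [159.10000610351562, 271.6000061035156]]
top black [214.1 246.6] 259 [[191.60000610351562, 246.3000030517578], [237.5, 240.10000610351562], [238.60000610351562, 248.60000610351562], [192.8000030517578, 254.8000030517578]]
top green [231.2 220.6] 1621 [[183.5, 178.1999969482422], [237.1999969482422, 169.3000
[... 1313 characters left out ...]
, 252.8000030517578], [292.0, 259.70001220703125]]
blue [ 0.52094781 -0.19800651  0.01827436] 0.005108276099428706
red [0.51194767 0.27502652 0.03687759] 0.010768143270802418
black [0.55442621 0.18049827 0.06740339] 0.0012381745277189149
yellow [ 0.59024756 -0.18808071  0.01918959] 0.00040668896045465585
blue [[0.5119, -0.1349], [0.5269, -0.1353], [0.5245, -0.2588], [0.5095, -0.2582]]
red [[0.5049, 0.31], [0.5152, 0.2497], [0.5123, 0.2491], [0.502, 0.3094]]
black [[0.5536, 0.2282], [0.5672, 0.1294], [0.5488, 0.1266], [0.5352, 0.2251]]
green [[0.7188, 0.2658], [0.7397, 0.142], [0.446, 0.0883], [0.4255, 0.2082]]
yellow [[0.5893, -0.1273], [0.6065, -0.2493], [0.5915, -0.251], [0.5744, -0.1292]]
```

View pics/c1.png

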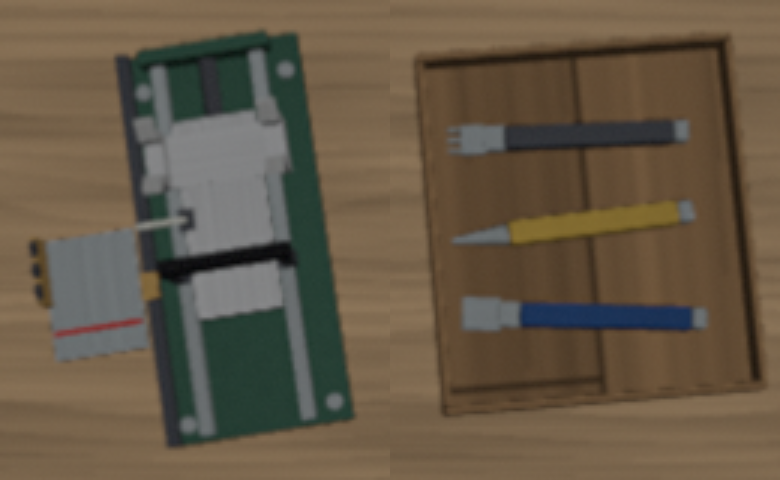

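The crop confirms it: in the crate, (610,316) is the blue shank with a flat blade. Its measured blue length is about 124 mm and its height about 18 mm, both plausible. The stand is yawed about +9.7°, and the chisel about -1°. First I lift clear of the tool rack, then move to hover over the chisel.

{"method": "jog_arm", "body": {"rows": [[55,0,0,-50,0,0,0],[55,0,0,-100,0,0,0],[55,37,-27,-110,0,0,-6],[55,74,-54,-110,0,0,-12],[55,111,-81,-110,0,0,-18],[55,148,-108,-110,0,0,-24],[55,185,-135,-110,0,0,-30],[55,222,-162,-110,0,0,-36],[55,259,-189,-110,0,0,-42],[55,296,-216,-100,0,0,-48],[55,333,-243,-90,0,0,-54],[55,370,-270,-80,0,0,-60]]}}

```text
time_s: 1.35
ee_pos: [0.4633, -0.2578, 0.2594]
tcp_rot: [180.0, 0.0, 76.7]
ft_force: [0.7, -0.5, 1.5]
finger_gap: 0.0508
gripper_force: 0.0
```

{"method": "jog_arm", "body": {"rows": [[55,33,7,10,0,0,-6],[55,65,15,20,0,0,-12],[55,80,18,40,0,0,-12.5],[55,80,18,40,0,0,-12.5]]}}

```text
time_s: 1.75
ee_pos: [0.498, -0.1827, 0.2175]
tcp_rot: [-179.8, -0.2, 89.3]
ft_force: [-0.5, -1.0, -0.2]
finger_gap: 0.0506
gripper_force: 0.0
```

```bash
python3 - <<'E'
from h import *
s=arm.state(); im=arm.read_camera('wrist'); cv2.imwrite('pics/w1.png',im); T=pose('wrist',s); np.save('Tw1.npy',T)
print(s['ee_pos'],s['tcp_rot'])
for c,a,r,pt in comps(mask(im,'blue'),150):
    b=cv2.boxPoints(r); print(np.round(c),a,np.round(r[1]),np.round(b).tolist()); print(np.round(onz('wrist',np.vstack([b,[c]]),.024,T)[:,:2],4).tolist())
E
```

```text
[ 0.497972   -0.18268495  0.21746198] [-1.79769437e+02 -1.52809340e-01  8.92541774e+01]
[341. 206.] 1071 [83. 13.] [[335.0, 166.0], [348.0, 166.0], [348.0, 249.0], [335.0, 249.0]]
[[0.5114, -0.1371], [0.5264, -0.1373], [0.527, -0.2379], [0.511, -0.2377], [0.5183, -0.1835]]
[192. 172.] 665 [74.  8.] [[162.0, 148.0], [168.0, 142.0], [221.0, 195.0], [215.0, 201.0]]
[[0.3132, -0.1144], [0.321, -0.1078], [0.3761, -0.169], [0.3683, -0.1761], [0.344, -0.1411]]
```

View pics/w1.png

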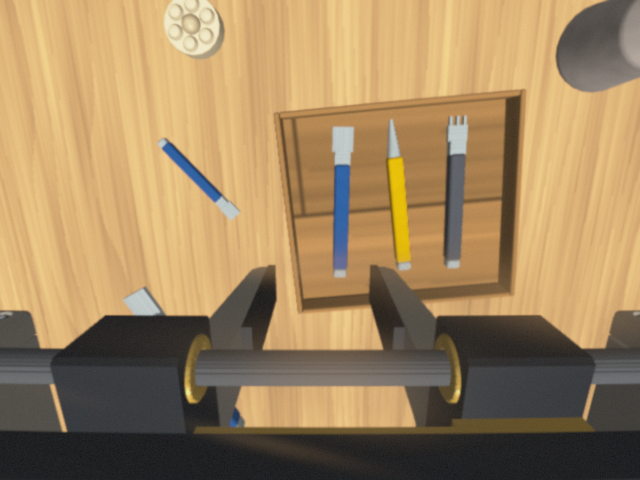

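Picture 4 (wrist): the blue chisel runs from its edge at (343,127) to its shank end at (340,275), beside yellow at (400,210) and dark at (456,190). The small look-alike is outside the crate at (200,180). Next I move half-way down and take a second view to triangulate the height.

{"method": "jog_arm", "body": {"rows": [[55,-2,10,40,0,0,0],[55,-4,21,80,0,0,0],[55,-4,21,120,0,0,0],[55,-4,21,120,0,0,0]]}}

```text
time_s: 2.2
ee_pos: [0.5156, -0.1913, 0.0956]
tcp_rot: [-179.5, -0.1, 88.8]
ft_force: [-0.1, -0.3, 0.7]
finger_gap: 0.0501
gripper_force: 0.0
```

```bash
python3 - <<'E'
from h import *
s=arm.state(); im=arm.read_camera('wrist'); cv2.imwrite('pics/w2.png',im); T=pose('wrist',s); T1=np.load('Tw1.npy'); im1=cv2.imread('pics/w1.png')
print(s['ee_pos'],s['tcp_rot'],s['ft_force'])
def mk(i):
    h,S,v=[c.astype(int) for c in cv2.split(cv2.cvtColor(i,cv2.COLOR_BGR2HSV))]; return (h>95)&(h<130)&(S>110)&(v>25)
res=[]
for i,t,x0,y1 in [(im1,T1,290,290),(im,T,250,330)]:
    m=mk(i); m[y1:]=0; m[:,:x0]=0
    c,a,r,pt=comps(m,150)[0]; ys=np.unique(pt[:,1])
    mids=np.array([[pt[pt[:,1]==y,0].mean(),y] for y in ys[4:-4]]); 
    l=np.polyfit(mids[:,1],mids[:,0],1); front=[np.polyval(l,ys[0]-.5),ys[0]-.5]; back=[np.polyval(l,ys[-1]+.5),ys[-1]+.5]
    res.append((front,back)); print(a,np.round([front,back],1).tolist(),np.round(onz('wrist',[front,back],.024,t),4).tolist())
for j in (0,1):
    o1,d1=ray('wrist',res[0][j],T1);o2,d2=ray('wrist',res[1][j],T); print(meet(o1,d1[0],o2,d2[0]))
# vs top
Tt=pose('top'); o1,d1=ray('top',[359,264.6],Tt)
for k,t in ((0,T1),(1,T)):
    o2,d2=ray('wrist',res[k][0],t); print('top',meet(o1,d1[0],o2,d2[0]))
E
```

```text
[ 0.51559933 -0.19129317  0.09563801] [-1.79484248e+02 -1.29147455e-01  8.88249937e+01] [-0.14077581 -0.34550849  0.69664751]
1176 [[341.9, 164.5], [339.8, 254.5]] [[0.5194, -0.1355, 0.024], [0.5169, -0.2449, 0.024]]
1786 [[328.7, 163.5], [327.8, 256.5]] [[0.5203, -0.1356, 0.024], [0.5183, -0.2142, 0.024]]
(array([ 0.5204654 , -0.13686383,  0.00202579]), np.float64(3.4736906291443816e-05))
(array([ 0.52011766, -0.27138028, -0.09879433]), np.float64(0.028615588212708612))
top (array([ 0.5194592 , -0.13536445,  0.02337023]), np.float64(0.00031107574151946265))
top (array([ 0.52041712, -0.13614218,  0.01288451]), np.float64(0.0001835588119999807))
```

{"method": "jog_arm", "body": {"rows": [[55,2,3,25,0,0,0],[55,2,3,50,0,0,0],[55,2,3,68,0,0,0],[55,2,3,78,0,0,0],[55,2,3,82,0,0,0],[55,2,3,82,0,0,0]]}}

```text
time_s: 2.85
ee_pos: [0.5236, -0.1889, 0.0189]
tcp_rot: [179.9, 0.1, 88.9]
ft_force: [-0.2, -0.3, 0.3]
finger_gap: 0.0505
gripper_force: 0.0
```

{"method": "jog_arm", "body": {"rows": [[55,0,-4,4,0,0,0],[55,0,-4,8,0,0,0],[55,0,-4,8,0,0,0]]}}

```text
time_s: 3.15
ee_pos: [0.5185, -0.1883, 0.0096]
tcp_rot: [-180.0, 0.0, 89.0]
ft_force: [0.0, -0.1, 0.3]
finger_gap: 0.0505
gripper_force: 0.0
```

{"method": "jog_arm", "body": {"rows": [[0,0,0,0,0,0,0],[0,0,0,0,0,0,0],[0,0,0,0,0,0,0],[0,0,0,0,0,0,0],[0,0,0,0,0,0,0],[0,0,0,0,0,0,0]], "squeeze": 30}}

```text
time_s: 3.75
ee_pos: [0.5188, -0.1881, 0.0097]
tcp_rot: [-180.0, 0.0, 89.0]
ft_force: [0.2, 0.5, 0.1]
finger_gap: 0.0047
gripper_force: 0.0
```

```bash
python3 - <<'E'
from h import *
print(arm.state())
a=arm.read_camera('wrist'); b=arm.read_camera('scene'); print(arm.state()['finger_gap'])
cv2.imwrite('pics/g1.png',np.hstack([cv2.resize(a,(440,330)),cv2.resize(b[190:300,200:360],None,fx=2.2,fy=3)]))
E
```

```text
{'time_s': 3.75, 'q': array([ 33.87967131,  33.27586704, -22.12802805, 111.03937749,
        19.07132378,  39.23977588,  -0.90106988]), 'joint_velocities': array([-0.00829341,  0.07470664, -0.07079847,  0.1000921 , -0.06092564,
       -0.11487992,  0.08562722]), 'tau': array([-1.24640243e-03, -4.83360064e+01, -5.21065503e+00, -1.66010302e+01,
       -4.09974705e-02,  1.41046799e-02, -9.19409513e-05]), 'ee_pos': array([ 0.518809  , -0.18814427,  0.00966665]), 'tcp_rot': array([-1.79998674e+02,  6.45292961e-04,  8.89853207e+01]), 'ft_force': array([0.21170777, 0.46915974, 0.09827422]), 'wrist_torque': array([-0.07045864, -0.07371351, -0.00959218]), 'gripper_force': 0.0, 'finger_gap': 0.004665644951795699}
0.0003454892829573818
```

View pics/g1.png

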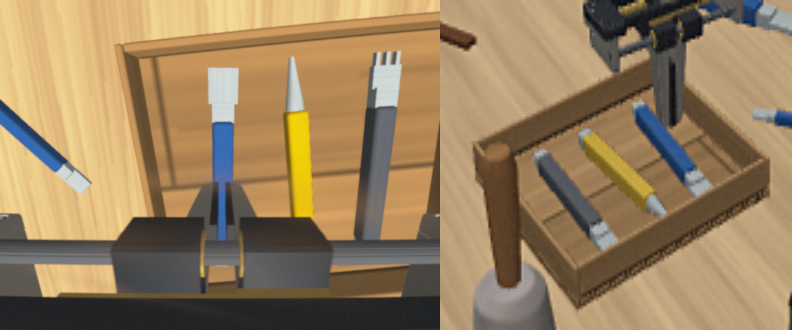

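Picture 5: the fingers closed on nothing. In the wrist view they lie over the blue shank at about (222,200), and in the scene crop the finger tip is at (672,125), which is full-picture (305,232). I compare that with where the TCP should project.

```bash
python3 - <<'E'
from h import *
s=arm.state(); T=pose('scene'); x,y,_=s['ee_pos']
for z in (.01,.024,.05,.08): print(z,proj('scene',[x,y,z],T), proj('wrist',[x,y,z],pose('wrist',s)),proj('top',[x,y,z],pose('top')))
print('chisel mid proj',proj('scene',[.519,-.189,.024],T),proj('wrist',[.519,-.1357,.024],pose('wrist',s)),proj('top',[.519,-.1357,.024],pose('top')))
P=np.array([[0.5188,-0.1357,.024]])
print(arm.camera_params('scene')['cx'],arm.camera_params('scene')['cy'])
b=arm.read_camera('scene')
a=arm.read_camera('wrist'); t=arm.read_camera('top')
cv2.imwrite('pics/g2.png',np.hstack([cv2.resize(b[180:270,250:350],None,fx=4,fy=4),cv2.resize(t[220:310,330:430],None,fx=4,fy=4)]))
E
```

```text
0.01 [[304.79841241 240.89821549]] [[323.48703954 259.36842651]] [[381.97958767 265.45540641]]
0.024 [[304.66001038 236.538702  ]] [[323.52114291 267.22873872]] [[382.72105237 264.91759558]]
0.05 [[304.39877086 228.32010524]] [[323.5981078  284.98640159]] [[384.14152561 263.88714922]]
0.08 [[304.09032568 218.63344237]] [[323.71876791 312.87738346]] [[385.85471043 262.64414155]]
chisel mid proj [[304.43414227 236.4254325 ]] [[322.30732851 179.03072281]] [[359.23836634 264.80905826]]
321.53802911407917 244.68867095651052
```

View pics/g2.png

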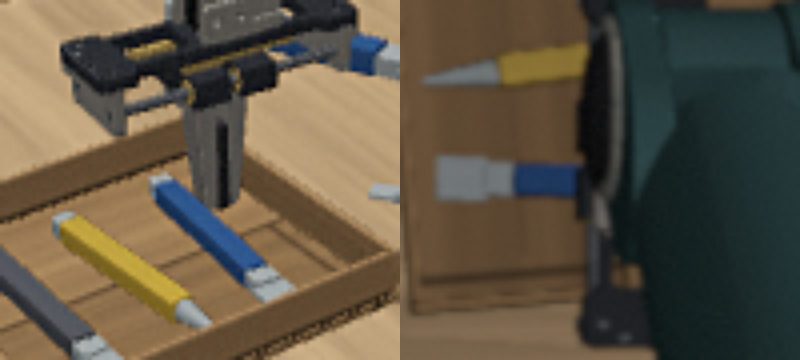

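Picture 6: in the scene view the closed tip is at (305,231), so it hangs above the chisel, which hasn't moved, while the state says z = 0.010. Before moving, I check the real height of the wrist camera by the apparent chisel width and the scene triangulation.

```bash
python3 - <<'E'
from h import *
s=arm.state(); a=arm.read_camera('wrist'); cv2.imwrite('pics/w3.png',a); T=pose('wrist',s)
h,S,v=[c.astype(int) for c in cv2.split(cv2.cvtColor(a,cv2.COLOR_BGR2HSV))]; m=(h>95)&(h<130)&(S>110)&(v>25)
m[:,:250]=0; m[:,420:]=0
for r in range(165,275,8):
    x=np.where(m[r])[0]
    if len(x): P=onz('wrist',[[x[0]-.5,r],[x[-1]+.5,r]],.024,T); print(r,x[0],x[-1],'width if z=24: %.1f mm'%(1e3*np.linalg.norm(P[1]-P[0])),np.round(P.mean(0),4))
for n in ('w1','w2'):
    pass
x=np.hstack([a[140:320,200:440]]); cv2.imwrite('pics/w3c.png',cv2.resize(x,None,fx=3,fy=3))
E
```

```text
181 310 338 width if z=24: 16.2 mm [ 0.5199 -0.1368  0.024 ]
189 310 338 width if z=24: 16.3 mm [ 0.5199 -0.1413  0.024 ]
197 310 338 width if z=24: 16.4 mm [ 0.5198 -0.1458  0.024 ]
205 310 338 width if z=24: 16.5 mm [ 0.5197 -0.1504  0.024 ]
213 310 338 width if z=24: 16.6 mm [ 0.5196 -0.1551  0.024 ]
221 310 338 width if z=24: 16.7 mm [ 0.5196 -0.1598  0.024 ]
229 310 338 width if z=24: 16.8 mm [ 0.5195 -0.1645  0.024 ]
237 310 337 width if z=24: 16.4 mm [ 0.5191 -0.1694  0.024 ]
245 310 337 width if z=24: 16.5 mm [ 0.519  -0.1742  0.024 ]
253 311 337 width if z=24: 16.0 mm [ 0.5192 -0.1792  0.024 ]
261 313 336 width if z=24: 14.3 mm [ 0.5194 -0.1842  0.024 ]
```

View pics/w3c.png

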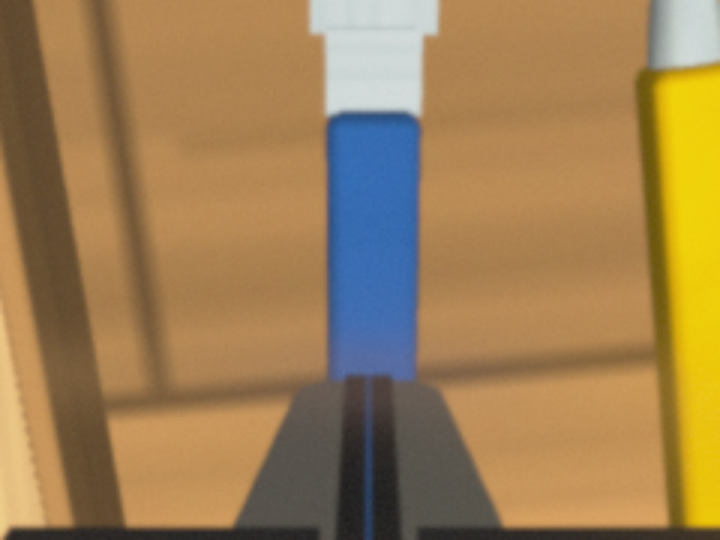

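Picture 7: the closed tips lie right over the blue shank at crop (368,380), well centred across it. The shank's apparent width is 16.4 mm against the true 18 mm, so the hand is really about 15–30 mm higher than the state says. I open and go lower, watching the force.

{"method": "jog_arm", "body": {"rows": [[55,0,0,0,0,0,0],[55,0,0,0,0,0,0],[55,0,0,0,0,0,0],[55,0,0,0,0,0,0],[55,0,0,0,0,0,0],[55,0,0,0,0,0,0],[55,0,0,5,0,0,0],[55,0,0,10,0,0,0],[55,0,0,10,0,0,0]]}}

```text
time_s: 4.95
ee_pos: [0.518, -0.188, -0.0013]
tcp_rot: [-179.9, -0.0, 89.0]
ft_force: [0.7, -0.1, -0.0]
finger_gap: 0.0506
gripper_force: 0.0
```

```bash
cat > tip.py <<'E'
from h import *
b=arm.read_camera('scene'); a=arm.read_camera('wrist'); s=arm.state(); print(np.round(s['ee_pos'],4),np.round(s['ft_force'],1),s['finger_gap'])
T=pose('wrist',s); m=mask(a,'blue'); m[:,:250]=0; m[:,420:]=0
for r in range(170,260,20):
    x=np.where(m[r])[0]
    if len(x): P=onz('wrist',[[x[0]-.5,r],[x[-1]+.5,r]],.024,T); print(r,x[0],x[-1],'w %.1f'%(1e3*np.linalg.norm(P[1]-P[0])),np.round(P.mean(0),4))
cv2.imwrite('pics/s.png',cv2.resize(b[180:270,250:350],None,fx=5,fy=5,interpolation=cv2.INTER_CUBIC))
E
python3 tip.py
```

```text
[ 0.5186 -0.188  -0.0007] [-0.2 -0.5 -0.7] 0.04997961349486605
190 310 340 w 16.5 [ 0.5202 -0.1403  0.024 ]
210 310 339 w 16.2 [ 0.5197 -0.1511  0.024 ]
230 310 339 w 16.5 [ 0.5195 -0.1623  0.024 ]
250 311 338 w 15.6 [ 0.5194 -0.1739  0.024 ]
```

View pics/s.png

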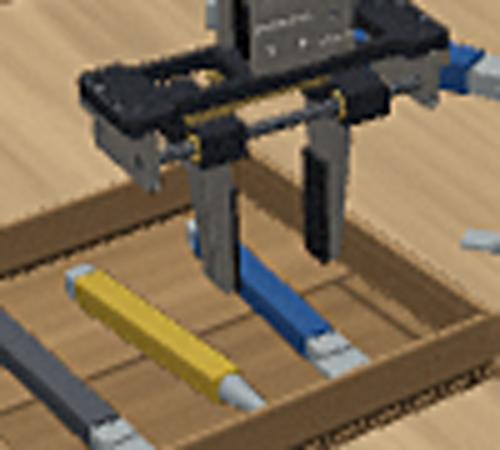

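Picture 8: the open fingers straddle the blue chisel, tips at (225,290) and (320,260), still near its top. There is no contact even at reported z = -0.001, which confirms the height bias. I keep lowering in small steps.

{"method": "jog_arm", "body": {"rows": [[55,0,0,4,0,0,0],[55,0,0,8,0,0,0],[55,0,0,12,0,0,0],[55,0,0,12,0,0,0]]}}

```text
time_s: 5.45
ee_pos: [0.5182, -0.188, -0.013]
tcp_rot: [-179.9, -0.0, 89.0]
ft_force: [0.3, -0.7, 0.0]
finger_gap: 0.0506
gripper_force: 0.0
```

```bash
python3 tip.py; python3 - <<'E'
from h import *
T=pose('scene')
for z in (.0,.01,.02,.03,.04): print(z,proj('scene',[[.519+.034,-.188,z],[.519-.034,-.188,z]],T).round(1).tolist())
b=cv2.imread('pics/s.png'); 
E
```

```text
[ 0.5187 -0.1881 -0.0125] [-0.1  0.5  0.6] 0.050337914289925664
190 309 341 w 16.4 [ 0.5202 -0.1387  0.024 ]
210 309 340 w 16.2 [ 0.5198 -0.1488  0.024 ]
230 309 340 w 16.4 [ 0.5196 -0.1593  0.024 ]
250 310 339 w 15.7 [ 0.5195 -0.1701  0.024 ]
0.0 [[294.0, 247.7], [315.5, 240.4]]
0.01 [[293.9, 244.6], [315.4, 237.4]]
0.02 [[293.8, 241.5], [315.3, 234.3]]
0.03 [[293.6, 238.3], [315.3, 231.2]]
0.04 [[293.5, 235.2], [315.2, 228.0]]
```

Projection gives a true tip height of about 0.030 at reported -0.001, so the bias is about 30 mm. I go 8 mm more and close.

{"method": "jog_arm", "body": {"rows": [[55,0,0,4,0,0,0],[55,0,0,7,0,0,0],[55,0,0,7,0,0,0]]}}

```text
time_s: 5.85
ee_pos: [0.5184, -0.1881, -0.0198]
tcp_rot: [-180.0, -0.0, 89.0]
ft_force: [-0.1, -0.3, -0.1]
finger_gap: 0.0506
gripper_force: 0.0
```

{"method": "jog_arm", "body": {"rows": [[0,0,0,0,0,0,0],[0,0,0,0,0,0,0],[0,0,0,0,0,0,0],[0,0,0,0,0,0,0],[0,0,0,0,0,0,0],[0,0,0,0,0,0,0]], "squeeze": 30}}

```text
time_s: 6.45
ee_pos: [0.5191, -0.1882, -0.0192]
tcp_rot: [180.0, 0.0, 89.0]
ft_force: [0.7, -0.1, 0.6]
finger_gap: 0.0174
gripper_force: 30.0
```

Gripped: gap 17.4 mm at 30 N. I lift straight up, then carry it to the stand.

{"method": "jog_arm", "body": {"rows": [[0,0,0,-15,0,0,0],[0,0,0,-50,0,0,0],[0,0,0,-90,0,0,0],[0,5,2,-130,0,0,0],[0,45,14,-145,0,0,-1],[0,90,27,-150,0,0,-2],[0,135,40,-150,0,0,-4],[0,180,53,-150,0,0,-5],[0,225,66,-150,0,0,-6],[0,270,79,-150,0,0,-8],[0,315,92,-150,0,0,-9],[0,345,102,-150,0,0,-10]]}}

```text
time_s: 7.65
ee_pos: [0.6263, 0.1593, 0.1314]
tcp_rot: [-180.0, -0.1, 99.2]
ft_force: [-0.1, 0.4, -1.7]
finger_gap: 0.0174
gripper_force: 30.0
```

{"method": "jog_arm", "body": {"rows": [[0,22,5,0,0,0,-1],[0,32,8,0,0,0,-1],[0,32,8,0,0,0,-1],[0,32,8,0,0,0,-1],[0,32,8,0,0,0,-1]]}}

```text
time_s: 8.15
ee_pos: [0.63, 0.1853, 0.1307]
tcp_rot: [-180.0, 0.1, 99.8]
ft_force: [0.6, -0.5, -2.6]
finger_gap: 0.0177
gripper_force: 30.0
```

```bash
python3 - <<'E'
from h import *
s=arm.state(); im=arm.read_camera('wrist'); b=arm.read_camera('scene'); t=arm.read_camera('top')
for n,i in (('w5',im),('s5',b),('t5',t)): cv2.imwrite(f'pics/{n}.png',i)
np.save('Tw5.npy',pose('wrist',s)); print(s['ee_pos'],s['tcp_rot'],s['finger_gap'],s['gripper_force'],s['ft_force'])
cv2.imwrite('pics/v5.png',np.hstack([cv2.resize(im,(440,330)),cv2.resize(b[200:380,270:466],(359,330))]))
E
```

```text
[0.6299952  0.1853138  0.13065746] [-1.79975434e+02  8.58317599e-02  9.98286555e+01] 0.01768817192687674 29.99801069498062 [ 0.56229921 -0.54788075 -2.64361088]
```

View pics/v5.png

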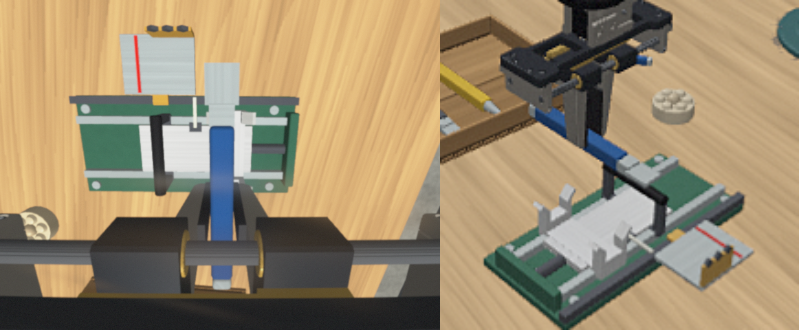

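Picture 9: the chisel hangs level in the fingers with its edge towards the gauge (wrist, crop (222,80)). The crossbar is at crop (160,150), the pointer tip at (194,97) and the red line at (138,63). The right half shows the rests at (545,215) and (610,250). I now compare stand points from the top camera with the same points from the wrist, to find the pose bias and the move needed.

```bash
python3 - <<'E'
from h import *
t=cv2.imread('pics/top0.png'); w=cv2.imread('pics/w5.png'); T=np.load('Tw5.npy'); Tt=pose('top')
def roi(m,x0,y0,x1,y1): z=np.zeros_like(m); z[y0:y1,x0:x1]=m[y0:y1,x0:x1]; return z
rt=comps(roi(mask(t,'red'),158,262,190,276))[0]; rw=comps(roi(mask(w,'red'),160,30,230,150))[0]
print('red',rt[0],rw[0],rw[1],rw[2])
# red fit in wrist and top: endpoints along line
def ends(pt): 
    c=pt.mean(0); u=np.linalg.svd(pt-c,full_matrices=False)[2][0]; s=(pt-c)@u; return c+u*(s.min()-.3), c+u*(s.max()+.3)
et=ends(rt[3]); ew=ends(rw[3]); print(et,ew)
print('red top',onz('top',et,.03,Tt)); 
# handle in wrist
bw=comps(roi(mask(w,'black'),205,150,265,300))
for c in bw[:2]: print('blk',c[0],c[1],cv2.boundingRect(c[3].astype(np.int32)))
pt=bw[0][3]
for r in range(170,290,15):
    x=pt[pt[:,1]==r,0]
    if len(x): print(r,x.min(),x.max())
# pointer: bright in wrist
h,S,v=cv2.split(cv2.cvtColor(w,cv2.COLOR_BGR2HSV))
print(v[132:190:4,272:296:2])
ht=cv2.cvtColor(t,cv2.COLOR_BGR2GRAY); print(ht[228:246:1,180:206:2])
for b in (0,.015,.03):
    T2=T.copy(); T2[2,3]+=b; print(b,'redwrist',onz('wrist',ew,.03,T2).round(4).tolist())
E
```

```text
red [172.10526316 268.84210526] [199.69230769  92.42440318] 377 ((199.72596740722656, 92.98287963867188), (82.44557189941406, 4.592899799346924), 85.66769409179688)
(array([186.24559257, 266.62903206]), array([158.68728997, 270.94212402])) (array([196.5645872 ,  51.57931316]), array([202.90542501, 134.38469556]))
red top [[0.51349794 0.2486619  0.03      ]
 [0.50359188 0.31044394 0.03      ]]
blk [228.93528184 193.39039666] 479 (219, 168, 18, 68)
blk [223.57142857 223.57142857] 7 (223, 222, 3, 5)
170 219 234
185 220 234
200 221 235
215 223 235
230 233 236
[[204 204 205 204 204 201 178 230 233 234 231 229]
 [206 204 208 203 204 202 185 229 233 233 229 231]
 [ 97 100 100 105 111 127 125 107 106 104 104 102]
 [103 102 102 104 177 237 229 120 103 104 103 106]
 [101 103 103 103 163 237 228 124 104 104 102 104]
 [114 115 114 117 172 236 230 137 112 113 112 114]
 [118 117 116 119 169 236 232 147 120 122 119 119]
 [120 119 120 118 158 233 232 146 117 119 120 118]
 [120 120 120 121 159 234 233 149 119 119 119 119]
 [117 120 120 121 147 231 236 156 122 119 120 119]
 [204 203 204 206 215 234 23
[... 701 characters left out ...]
  70 108  67  69  94]
 [110 114 107  74  55  45  52  52  64 109  88 107 124]
 [111 112 109  66  46  40  52  53  62 110 103 121 132]
 [110 112 112  68  50  43  53  54  60 106 109 126 133]
 [112 112 111  72  48  44  52  54  59 104 109 125 133]
 [111 111 106  75  48  47  51  54  56 101 111 118 132]
 [112 112 106  79  48  46  50  54  55 100 112 111 133]
 [110 112 106  81  48  45  49  54  53  98 112 104 132]
 [110 112 108  86  48  45  47  54  53  91 110  97 116]
 [110 111 112  92  49  47  48  53  49  76  79  64  66]]
0 redwrist [[0.5025, 0.31, 0.03], [0.5132, 0.2452, 0.03]]
0.015 redwrist [[0.4968, 0.3125, 0.03], [0.5081, 0.2446, 0.03]]
0.03 redwrist [[0.4912, 0.3151, 0.03], [0.503, 0.244, 0.03]]
```

The wrist camera agrees with the top camera without any bias (red line within 3 mm). So the camera calibration is good, and only the real finger tips end about 30 mm short of the reported TCP. I use camera measurements for both the chisel and the stand.

```bash
python3 - <<'E'
from h import *
w=cv2.imread('pics/w5.png'); T=np.load('Tw5.npy'); Tt=pose('top'); f=lambda a:np.round(a,4).tolist()
yaw=np.radians(9.4)
for n in (9.1,9.7,10.4):
    a=np.radians(n);ux=np.array([np.cos(a),np.sin(a)]);uy=np.array([-ux[1],ux[0]])
    pw=onz('wrist',[[283,141.5]],.032,T)[0,:2]; pt=onz('top',[[185.5,235.3]],.032,Tt)[0,:2]
    h=np.array([.554,.1805]); hw=onz('wrist',[[228,200]],.07,T)[0,:2]
    print(n,'ptr w/t',f(pw),f(pt),'cradle from ptr w',f(pw+.045*ux-.068*uy),'t',f(pt+.045*ux-.068*uy),'from handle',f(h+.085*ux), 'handle x-line err wrist vs h',f((hw-h)@ux))
# rise of pointer by two views
o1,d1=ray('top',[185.5,235.3],Tt);o2,d2=ray('wrist',[283,141.5],T);print('ptr 3d',meet(o1,d1[0],o2,d2[0]))
# pointer direction yaw, red yaw in wrist
q=onz('wrist',[[283,144],[285,184]],.032,T); print('yaw ptr',np.degrees(np.arctan2(q[1,0]-q[0,0],q[0,1]-q[1,1])))
m=mask(w,'blue'); m[:,:290]=0;m[:,360:]=0;m[300:]=0
c=comps(m,100)[0]; pt=c[3]; ys=np.unique(pt[:,1]); mid=np.array([[pt[pt[:,1]==y,0].mean(),y] for y in ys[4:-8]]); l=np.polyfit(mid[:,1],mid[:,0],1)
fr=[np.polyval(l,ys[0]-.5),ys[0]-.5]; b2=[np.polyval(l,ys[-12]),ys[-12]]; print(fr,b2, 'width',[int((pt[:,1]==y).sum()) for y in ys[4:60:12]])
for z in (.165,.170,.174,.18):
    P=onz('wrist',[fr,b2],z,T); d=(P[0]-P[1])[:2]; d/=np.linalg.norm(d); print(z,'front',f(P[0]),'mid',f(P[0][:2]-.053*d),'yaw',np.degrees(np.arctan2(-d[0],d[1])))
E
```

```text
9.1 ptr w/t [0.583, 0.251] [0.5834, 0.252] cradle from ptr w [0.6382, 0.191] t [0.6386, 0.192] from handle [0.6379, 0.1939] handle x-line err wrist vs h -0.0003
9.7 ptr w/t [0.583, 0.251] [0.5834, 0.252] cradle from ptr w [0.6388, 0.1916] t [0.6392, 0.1926] from handle [0.6378, 0.1948] handle x-line err wrist vs h -0.0001
10.4 ptr w/t [0.583, 0.251] [0.5834, 0.252] cradle from ptr w [0.6395, 0.1923] t [0.64, 0.1933] from handle [0.6376, 0.1958] handle x-line err wrist vs h 0.0002
ptr 3d (array([0.58316176, 0.25122206, 0.03487567]), np.float64(0.00038592732700109834))
yaw ptr 11.070578821178582
[np.float64(322.3984231731035), np.float64(183.5)] [np.float64(322.000861350375), np.int64(244)] width [33, 34, 33, 33, 33]
0.165 front [0.6203, 0.237, 0.165] mid [0.629, 0.1847] yaw 9.43335382054076
0.17 front [0.6202, 0.2376, 0.17] mid [0.6289, 0.1853] yaw 9.433353820540821
0.174 front [0.6201, 0.2381, 0.174] mid [0.6288, 0.1858] yaw 9.433353820540912
0.18 front [0.62, 0.2388, 0.18] mid [0.6287, 0.1865] yaw 9.433353820540743
```

Consistent: the cradle is at (0.6387, 0.193), and the pointer triangulates to z ≈ 0.035. The chisel middle is at (0.629, 0.186) with yaw 9.4°. I shift +5.4 in tool x and +11 in tool y, then lower part of the way.

{"method": "jog_arm", "body": {"rows": [[0,2,5,0,0,0,-0.4],[0,5.4,11,15,0,0,-0.4],[0,5.4,11,40,0,0,-0.4],[0,5.4,11,62,0,0,-0.4],[0,5.4,11,72,0,0,-0.4],[0,5.4,11,72,0,0,-0.4],[0,5.4,11,72,0,0,-0.4]]}}

```text
time_s: 9.0
ee_pos: [0.6401, 0.1956, 0.0589]
tcp_rot: [180.0, -0.0, 100.4]
ft_force: [0.6, -0.1, -2.1]
finger_gap: 0.0177
gripper_force: 30.0
```

```bash
cat > chk.py <<'E'
from h import *
import sys
s=arm.state(); w=arm.read_camera('wrist'); t=arm.read_camera('scene'); cv2.imwrite('pics/w6.png',w); cv2.imwrite('pics/s6.png',t); T=pose('wrist',s)
print(np.round(s['ee_pos'],4),np.round(s['tcp_rot'],1),np.round(s['ft_force'],1),s['finger_gap'],s['gripper_force'])
m=mask(w,'blue'); m[:,270:270]=0; m[:,:285]=0;m[:,365:]=0;m[300:]=0
pt=comps(m,100)[0][3]; ys=np.unique(pt[:,1]); mid=np.array([[pt[pt[:,1]==y,0].mean(),y] for y in ys[4:-8]]); l=np.polyfit(mid[:,1],mid[:,0],1)
fr=[np.polyval(l,ys[0]-.5),ys[0]-.5]; b2=[np.polyval(l,ys[-12]),ys[-12]]
P=onz('wrist',[fr,b2],float(sys.argv[1]),T); d=(P[0]-P[1])[:2]; d/=np.linalg.norm(d); M=P[0][:2]-.053*d
print(np.round(fr,1),'mid',M.round(4),'yaw',np.degrees(np.arctan2(-d[0],d[1])).round(1))
v=cv2.cvtColor(w,cv2.COLOR_BGR2GRAY)
a=np.radians(9.8);R2=np.array([[np.cos(a),np.sin(a)],[-np.sin(a),np.cos(a)]]); print('in cradle mm',(R2@(M-[.6387,.193])*1e3).round(1))
E
python3 chk.py .103
```

```text
[0.6401 0.1956 0.0589] [180.   -0.  100.4] [ 0.6 -0.1 -2.1] 0.017678795928224654 29.998074173927307
[322.3 183.5] mid [0.6389 0.196 ] yaw 10.1
in cradle mm [0.7 3. ]
```

{"method": "jog_arm", "body": {"rows": [[0,-2,-0.5,10,0,0,0],[0,-2,-0.5,20,0,0,0],[0,-2,-0.5,29,0,0,0],[0,-2,-0.5,35,0,0,0],[0,-2,-0.5,37,0,0,0],[0,-2,-0.5,38,0,0,0],[0,-2,-0.5,38,0,0,0],[0,-2,-0.5,38,0,0,0]]}}

```text
time_s: 9.9
ee_pos: [0.6398, 0.1932, 0.021]
tcp_rot: [180.0, -0.0, 100.4]
ft_force: [0.3, 0.2, -2.8]
finger_gap: 0.0176
gripper_force: 30.0
```

```bash
python3 chk.py .065; python3 -c "
import cv2,numpy as np
a=cv2.imread('pics/w6.png');b=cv2.imread('pics/s6.png')
cv2.imwrite('pics/v6.png',np.hstack([cv2.resize(a,(440,330)),cv2.resize(b[265:385,285:415],(358,330))]))"
```

```text
[0.6398 0.1932 0.021 ] [180.   -0.  100.4] [ 0.3  0.2 -2.8] 0.017634280402903515 29.99808043241501
[322.2 183.5] mid [0.6386 0.1936] yaw 10.2
in cradle mm [0.  0.6]
```

{"method": "jog_arm", "body": {"rows": [[0,0,0,1.5,0,0,0],[0,0,0,3,0,0,0],[0,0,0,4,0,0,0],[0,0,0,4,0,0,0]]}}

```text
time_s: 10.4
ee_pos: [0.6395, 0.1929, 0.0168]
tcp_rot: [-180.0, 0.0, 100.4]
ft_force: [0.1, -0.5, -1.3]
finger_gap: 0.0172
gripper_force: 30.0
```

{"method": "jog_arm", "body": {"rows": [[0,0,0,0.5,0,0,0],[0,0,0,1,0,0,0],[0,0,0,1,0,0,0]]}}

```text
time_s: 10.7
ee_pos: [0.6396, 0.193, 0.0168]
tcp_rot: [180.0, 0.0, 100.4]
ft_force: [-3.3, -1.5, 6.0]
finger_gap: 0.0176
gripper_force: 30.0
```

Contact is at the expected height (+6 N), so I release.

{"method": "jog_arm", "body": {"rows": [[22,0,0,0,0,0,0],[24,0,0,0,0,0,0],[28,0,0,0,0,0,0],[34,0,0,0,0,0,0],[45,0,0,0,0,0,0],[45,0,0,0,0,0,0],[45,0,0,0,0,0,0],[45,0,0,0,0,0,0]]}}

```text
time_s: 11.5
ee_pos: [0.6396, 0.193, 0.0156]
tcp_rot: [180.0, 0.0, 100.4]
ft_force: [-1.0, -0.5, 0.2]
finger_gap: 0.0415
gripper_force: 0.0
```

```bash
python3 chk.py .060
```

```text
[0.6396 0.193  0.0156] [180.    0.  100.4] [-1.  -0.5  0.2] 0.04152051138519793 0.0
[322.1 184.5] mid [0.6385 0.193 ] yaw 10.3
in cradle mm [-0.2  0.1]
```

Released, centred within 1 mm. I retreat up, then go over to the crossbar, and use the last picture to check.

{"method": "jog_arm", "body": {"rows": [[45,0,0,-10,0,0,0],[45,0,0,-35,0,0,0],[45,0,0,-70,0,0,0],[45,0,0,-100,0,0,0],[45,1,-30,-100,0,0,0],[45,2,-60,-100,0,0,0],[45,2,-86,-100,0,0,0],[45,2,-86,-100,0,0,0],[45,2,-86,-100,0,0,0],[45,2,-86,-100,0,0,0]]}}

```text
time_s: 12.6
ee_pos: [0.5559, 0.1796, 0.1162]
tcp_rot: [179.9, -0.0, 100.3]
ft_force: [-0.4, -0.8, 0.3]
finger_gap: 0.0416
gripper_force: 0.0
```

```bash
python3 - <<'E'
from h import *
s=arm.state(); w=arm.read_camera('wrist'); b=arm.read_camera('scene'); cv2.imwrite('pics/w7.png',w); T=pose('wrist',s); print(s['ee_pos'],s['tcp_rot'])
cv2.imwrite('pics/v7.png',np.hstack([cv2.resize(w,(440,330)),cv2.resize(b[220:370,285:445],(352,330))]))
m=mask(w,'blue'); m[300:]=0
for c in comps(m,200): print('blue',c[0],c[1],np.round(cv2.boxPoints(c[2])).tolist(), onz('wrist',cv2.boxPoints(c[2]),.06,T).round(4)[:,:2].tolist())
m=mask(w,'black'); m[320:]=0
for c in comps(m,100)[:6]: print('blk',c[0].round(),c[1],cv2.boundingRect(c[3].astype(np.int32)))
for c in comps(mask(w,'red')[:300],60): print('red',c[0].round(1),c[1],onz('wrist',[c[0]],.03,T).round(4))
print('handle pred px',proj('wrist',[.554,.1805,.07],T),'tcp ray px',proj('wrist',[*s['ee_pos'][:2],.07],T))
E
```

```text
[0.55586817 0.17958982 0.11624238] [ 1.79913495e+02 -1.30557231e-02  1.00347179e+02]
blue [427.17117586 212.14360042] 1922 [[409.0, 257.0], [418.0, 170.0], [443.0, 172.0], [434.0, 259.0]] [[0.6276, 0.1746], [0.6174, 0.244], [0.6364, 0.2455], [0.648, 0.1761]]
blk [272. 303.] 619 (258, 284, 25, 36)
blk [319. 195.] 313 (314, 178, 16, 45)
blk [172. 318.] 308 (120, 316, 106, 4)
red [287.   99.2] 431 [[0.508  0.2786 0.03  ]]
handle pred px [[321.32060303 237.76107422]] tcp ray px [[323.49318321 239.29530866]]
```

View pics/v7.png

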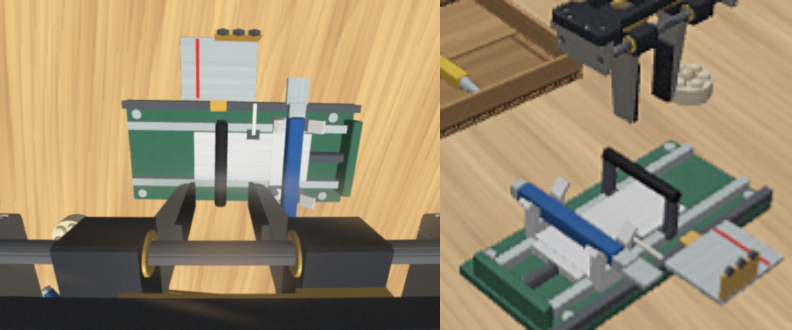

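Picture 10: the chisel rests in both notches with its edge to the gauge (right half, (565,220)). The crossbar at (221,160) is centred between the fingers. I lower onto the bar and grip.

{"method": "jog_arm", "body": {"rows": [[45,0,-1.5,30,0,0,0],[45,0,-1.5,60,0,0,0],[45,0,-1.5,80,0,0,0],[45,0,-1.5,90,0,0,0],[45,0,-1.5,92,0,0,0],[45,0,-1.5,92,0,0,0]]}}

```text
time_s: 13.3
ee_pos: [0.5536, 0.1796, 0.0239]
tcp_rot: [180.0, -0.0, 100.4]
ft_force: [0.6, -0.6, -0.1]
finger_gap: 0.0408
gripper_force: 0.0
```

{"method": "jog_arm", "body": {"rows": [[10,0,0,0,0,0,0],[10,0,0,0,0,0,0],[10,0,0,0,0,0,0],[10,0,0,0,0,0,0],[10,0,0,0,0,0,0]], "squeeze": 40}}

```text
time_s: 13.8
ee_pos: [0.5544, 0.1794, 0.0244]
tcp_rot: [179.9, -0.0, 100.4]
ft_force: [1.8, 0.9, 1.1]
finger_gap: 0.0132
gripper_force: 40.0
```

The pull needed is about 69 mm (pointer 0.617, line 0.548 along the stand's x). I pull slowly.

{"method": "jog_arm", "body": {"rows": [[10,0,-2,0,0,0,0],[10,0,-6,0,0,0,0],[10,0,-12,0,0,0,0],[10,0,-19,0,0,0,0],[10,0,-26,0,0,0,0],[10,0,-33,0,0,0,0],[10,0,-40,0,0,0,0],[10,0.5,-47,0,0,0,0],[10,0.5,-54,0,0,0,0],[10,0.5,-60,0,0,0,0],[10,0.5,-64,0,0,0,0],[10,0.5,-66,0,0,0,0]]}}

```text
time_s: 15.0
ee_pos: [0.4899, 0.1689, 0.0244]
tcp_rot: [179.7, -0.1, 100.4]
ft_force: [9.3, 3.3, -1.0]
finger_gap: 0.0128
gripper_force: 40.0
```

```bash
cat > ptr.py <<'E'
from h import *
s=arm.state(); w=arm.read_camera('wrist'); cv2.imwrite('pics/w8.png',w); T=pose('wrist',s); print(np.round(s['ee_pos'],4),s['tcp_rot'].round(2),s['ft_force'].round(1),s['finger_gap'],s['gripper_force'])
a=np.radians(9.8);ux=np.array([np.cos(a),np.sin(a)]);uy=np.array([-ux[1],ux[0]])
c=[c for c in comps(mask(w,'red')[:300],60)][0]; pt=c[3]; 
P=onz('wrist',pt,.03,T)[:,:2]; k=np.polyfit(P@uy,P@ux,1); print('red px',c[0],'slope deg vs 9.8',np.degrees(np.arctan(k[0])),'y range',(P@uy).min(),(P@uy).max())
g=cv2.cvtColor(w,cv2.COLOR_BGR2GRAY); S=cv2.cvtColor(w,cv2.COLOR_BGR2HSV)[...,1]
# white pointer: bright pixels at stand y just inside the gauge
y0=(P@uy).min(); ptry=np.mean
xr=np.polyval(k,y0)
for dy in (-.004,-.008,-.012,-.016,-.02):
    X=np.arange(-.03,.03,.0005); Q=np.array([np.r_[ux*(xr+x)+uy*(y0+dy),.032] for x in X]); px=proj('wrist',Q,T)
    v=cv2.remap(g,px[:,0].astype(np.float32)[None],px[:,1].astype(np.float32)[None],cv2.INTER_LINEAR)[0].astype(int)
    hi=v>190; print(dy,'max',v.max(),'white at mm',(X[hi]*1e3).min() if hi.any() else None,(X[hi]*1e3).max() if hi.any() else None,'n',hi.sum(),'px',px[np.argmax(v)].round())
m=mask(w,'blue'); m[300:]=0
for c in comps(m,200)[:1]:
    b=onz('wrist',cv2.boxPoints(c[2]),.06,T)[:,:2]; print('blue stand coords',np.c_[b@ux,b@uy].round(4).tolist())
E
python3 ptr.py
```

```text
[0.4899 0.1689 0.0244] [ 1.7972e+02 -1.0000e-01  1.0040e+02] [ 9.3  3.3 -1. ] 0.012800851832534769 39.993224143981934
red px [392.91447368  79.76973684] slope deg vs 9.8 0.5192220155264123 y range 0.15436644742837707 0.22009311503540943
-0.004 max 183 white at mm None None n 0 px [417. 153.]
-0.008 max 234 white at mm 1.500000000000029 5.000000000000032 n 8 px [394. 160.]
-0.012 max 235 white at mm 1.500000000000029 5.000000000000032 n 8 px [395. 167.]
-0.016 max 235 white at mm 1.500000000000029 5.000000000000032 n 8 px [392. 174.]
-0.02 max 235 white at mm 1.500000000000029 5.000000000000032 n 8 px [393. 181.]
blue stand coords [[0.5813, 0.0812], [0.5815, 0.1369], [0.6025, 0.1346], [0.6041, 0.0784]]
```

The grip is firm, and the pointer is still 3.2 mm short of the line. I pull 3 mm more.

{"method": "jog_arm", "body": {"rows": [[10,0,-1.5,0,0,0,0],[10,0,-3,0,0,0,0],[10,0,-3,0,0,0,0],[10,0,-3,0,0,0,0],[10,0,-3,0,0,0,0],[10,0,-3,0,0,0,0]]}}

```text
time_s: 15.65
ee_pos: [0.4872, 0.1684, 0.0243]
tcp_rot: [179.7, -0.1, 100.4]
ft_force: [8.2, 2.0, -0.9]
finger_gap: 0.0131
gripper_force: 40.0
```

```bash
python3 ptr.py
```

```text
[0.4872 0.1684 0.0243] [ 1.7972e+02 -1.0000e-01  1.0040e+02] [ 8.2  2.  -0.9] 0.013147383810514494 39.993329644203186
red px [398.08296943  80.06877729] slope deg vs 9.8 0.5208545996995044 y range 0.1544028489425122 0.21971573858267202
-0.004 max 183 white at mm None None n 0 px [432. 153.]
-0.008 max 234 white at mm -0.9999999999999731 2.0000000000000293 n 7 px [393. 160.]
-0.012 max 234 white at mm -0.9999999999999731 2.0000000000000293 n 7 px [393. 167.]
-0.016 max 234 white at mm -0.9999999999999731 2.0000000000000293 n 7 px [393. 174.]
-0.02 max 235 white at mm -1.4999999999999736 2.0000000000000293 n 8 px [393. 181.]
blue stand coords [[0.5784, 0.0819], [0.5787, 0.1369], [0.5998, 0.1346], [0.6012, 0.079]]
```

```bash
python3 -c "
from rig import arm
print(arm.finish_job())"
```

```text
the job is handed in; nothing more can be done
None
```

The job is handed in: the blue chisel lies centred in both rests with its edge towards the gauge. The gripper is holding the crossbar with the pointer about 0.5 mm from the red line, after about 15.7 s; no verdict was returned.

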